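Identify a spray flask and press it onto the filling station

ROBOT

A 6-joint arm with a two-finger parallel gripper is mounted at the origin on the work surface. World frame = base frame: x ahead of the robot, y to its left, z up, the work surface at z = 0. Lengths are in m, angles in rad, forces in N, time in s.
With the tool pointing down it reaches from about 0.275 to 0.775 m from the base axis. Payload 14.6 kg.
Tool frame: the origin (TCP) lies on the centre line of the jaws, within the pads' length; the fingertips stand ctrl.finger_overhang ahead of it and the grasp point (between the pads) lies 11 mm behind it (ctrl.finger_overhang is the distance from the TCP to the fingertips, in m); z points along the fingers, y is the line along which they close (so a half turn about z gives the same grasp; the last joint's range is limited). The gripper opens to 85 mm and grips with 20 to 120 N. Pads are 22 mm wide; open, the fingers measure 114 mm over their backs; the gripper's body (76 mm by 85 mm) begins 54 mm behind the grasp point. The pads swing forward as they close: fully open they stand 13 mm farther back than shut.
Start: joints at [1.136, 0.263, -0.048, 1.259, 0, 1.415], TCP at [0.145, 0.505, 0.239] pointing down, gripper open.
Joint ranges: [-2.65, 2.65], [-0.89, 1.7], [-1.18, 1.37], [-2.13, 2.11], [-1.35, 1.29], [-3.14, 3.14]. Speed limits (rad/s): [1.89, 1.89, 2.57, 2.79, 3.14, 3.14].

INTERFACE

Orientations are given as [roll, pitch, yaw] about the fixed x, y, z axes, in that order (R = Rz(yaw) Ry(pitch) Rx(roll)).
In Python, from bench import ctrl, kin, cams gives the robot as it stands. The module is installed in compiled form; this text tells all that it offers. Calls block until the motion is done:
- ctrl.goto(position, orientation): joint-space move of the TCP to a pose.
- ctrl.move_linear(position, frame=None, rate=0.15, f_stop=None): straight line of the TCP; frame=None keeps the orientation; rate is the mean speed in m/s. With f_stop (N) it stops when the force on the tool has changed by that much, and returns True; else False.
- ctrl.move_joints(angles): joint-space move.
- ctrl.gripper_to(opening, grasp_force=None): finger opening in m; grasp_force is the grip in N (None keeps the last); returns when the fingers have stopped.
- ctrl.sleep(seconds).
- kin.inverse_kinematics(position, orientation): joint angles nearest the present ones, or None.
- ctrl.read_state(): the state.
- cams.camera(name): name is "scene" or "top" or "wrist"; returns the picture (384x512x3 uint8, blue, green, red); there is no depth.
- cams.camera_model(name): a dict with "fovy" (degrees; the focal length in pixels is half the picture's height over the tangent of half this angle, whatever the lens; pixels are square), "cx", "cy" (the principal point, pixels), "world_to_cam" (4x4, takes a point from world to camera coordinates). Camera axes: x right, y down, z forward; pixel columns grow to the right and rows downward; lengths in m; the calibration is good to about 2 mm. The wrist camera is an equidistant fisheye: a pixel r from the principal point sees the ray r / f radians off the axis. A picture is of the moment at which its call begins: read the wrist's pose just before it. camera_model takes no time and is no camera call; for the wrist camera it gives the pose at the moment of the call.
A pose or a line that the arm cannot do raises ctrl.Unreachable and nothing moves.
- ctrl.job_done(): hands the job in; it is judged then, once.
The state is a dict: "clock": time; "q": joint angles; "qd": joint speeds; "tau": joint torques, N m; "eef_pos": TCP position; "tcp_rot": TCP orientation; "ft_force": force on the tool from outside, world axes, zero at the start; "moment": the same for the moment, N m; "finger_gap": finger opening in m; "finger_force": force on a finger pad.
Only numpy, scipy, OpenCV 4.12 (cv2) and the standard library are available. Lean on these libraries where they do the work, as an engineer would, in place of code of your own. Each camera call takes 0.05 s, during which the arm holds its last target. There are 200 camera calls.

TASK

The joinery's refillable spray flask needs recharging: pick it up, show the bar code on its side to the scanner on the stand and hold it there steadily for about a second. Then stand the flask upright in the sprung ring of the filling station and press it all the way down to the stop. Finish while still holding it pressed down, and leave the other tools and bottles on the bench where they are.

Things in the scene. Friction and masses are not known exactly. Their poses are not given: they have to be found in the camera images.
- flask: Refillable spray flask, bare aluminium, 164 mm tall, 0.2 to 0.36 kg, upright. Body 68 mm in diameter up to 78 mm (foot rounded in to 54), shoulders to 109 mm, 32 mm neck, black cylindrical spray head 36 mm in diameter from 116 to 158 mm (grip here), small button on top, nozzle 5 mm out of the head at 150 mm on the +x side. Origin: centre of underside; z up; +x out through the bar code.
- label (a point): Middle of the bar code, a white paper label with black bars on the flask's side, about 37 mm wide and 36 mm tall. On the flask's surface, 34 mm out along the flask's +x, 50 mm above its underside. Axes as the flask's.
- scanner: Bar code scanner on a fixed stand: round black foot 92 mm in diameter, stem, grey head 46 mm deep, 72 mm wide, from 92 to 148 mm above the bench. Always on, no trigger. Origin: on the bench, centre of the foot; z up; its window looks along its own -x.
- window (a point): Middle of the scanner's window, 25 mm along the scanner's -x, 120 mm above the bench; scanner's axes. It reads a code held still and upright 40 to 140 mm in front of it, within 25 mm of its centre line sideways and in height, and facing it within about 20 degrees (flask x axis pointing the same way as scanner x axis).
- station: Filling station, fixed: grey box with steel top plate 206 x 136 mm, top at 48 mm; on it a steel ring cradle on a coil spring, guided by three rods 55 mm from the ring's axis, up to 95 mm above the bench. Air regulator up to 110 mm high, 76 to 123 mm behind the ring's axis (own +x). Origin: on the bench below the ring's axis; z up.
- seat (a point): Centre of the cradle's inner floor, on which the flask's underside stands; moves with the cradle: 84 mm above the bench with the spring relaxed, 66 mm fully down. The ring's bore is 73 mm in diameter (2.5 mm clearance round the flask), its rim 28 mm above this floor; the mouth flares to 82 mm over the top 8 mm.
- cradle (a joint): How far the sprung cradle is pushed down: 0 up, 0.018 m at its stop. The spring carries 8 N before it moves and takes 17 N at the stop, so the flask's own weight does not move it; a push of 13 to 16 N on the flask brings it to the stop.
- chisel: Chisel lying on the bench, grey handle, 245 mm long, 31 mm high. Bystander. Origin: on the bench under the middle; x along it.
- pencil: Green carpenter's pencil lying on the bench, 180 mm long, 8 mm high. Bystander. Origin under its middle; x along it.
- tape: Tape measure, 68 mm wide, 34 mm high. Bystander. Origin under its middle.
- glue: White plastic glue bottle with a pointed nozzle, 62 mm in diameter, 185 mm tall. Bystander. Origin under its middle.
- waxtin: Amber wax jar with a steel lid, 84 mm in diameter, 45 mm tall. Bystander. Origin under its middle.
- mallet: Beech mallet lying flat, head 75 x 125 x 65 mm, handle to its -x, 345 mm long in all. Bystander. Origin under the head.
- square: Try square lying flat, wooden stock 135 mm, steel blade 230 mm, 16 mm high. Bystander. Origin under the stock's middle.
- holddown: Green board 190 x 130 mm with a cast-iron hold-down standing on it, 82 mm high. Bystander. Origin under the board's middle.
Not all that is in view belongs to the job. What is shaped like the scanner but orange is not meant.

How it is judged:
On the way, in this order (a step that is already met when the one before it is completed fails the run):
1. the flask is held in the gripper with its bar code squarely in front of the scanner's window, and kept steady (x of label in the frame of window between -0.14 and -0.04 m and y of label in the frame of window between -0.03 and 0.03 m and z of label in the frame of window between -0.03 and 0.03 m and x of window in the frame of label above 0.03 m and angle between the x axis of flask and the x axis of scanner, either way round below 0.38 rad and angle between flask's own z axis and vertical below 0.35 rad and contact force between the fingers and flask above 1 N and linear speed of flask below 0.04 m/s), for 0.7 s.
2. the flask stands upright in the ring of the filling station (horizontal distance between flask and seat below 0.006 m and z of flask in the frame of seat below 0.006 m and angle between flask's own z axis and vertical below 0.12 rad), for 0.1 s.
At the end, for the whole second after the job is handed in: Through the last second the fingers hold the flask down: cradle within 3 mm of its stop, flask on its floor within 4 mm, centred within 6 mm, upright within 6 degrees, still, pushing on the station with over 8 N; the robot itself does not press on the station (value of joint cradle above 0.015 m and horizontal distance between flask and seat below 0.006 m and z of flask in the frame of seat below 0.004 m and angle between flask's own z axis and vertical below 0.1 rad and linear speed of flask below 0.02 m/s and contact force between the fingers and flask above 3 N and contact force between flask and station above 8 N and contact force between each of the arm, the fingers and station below 1 N); the arm keeps its last pose, push and grip.
It fails at once if one of the other things on the bench was pushed more than 30 mm or knocked over (distance of any of chisel, pencil, tape, glue, waxtin, mallet, square, holddown from where it was at the start of the episode above 0.03 m or angle between glue's own z axis and vertical above 0.5 rad).
It also fails if it takes over 38 s, if anything falls off the work surface, if the arm or the gripper's body presses on something with over 40 N, if the wrist force passes 120 N, or if a joint passes its speed limit or range.

## Working session

There is one attempt and no reset: what is moved stays moved. The work goes in short steps, each a Python script; the robot and the scene stay as the last script left them, time stands still between calls to the robot, and variables do not carry over. Pictures are saved under pics/ and viewed, at most 10 in all, crops included, and the job is handed in when it is done.

```bash
mkdir -p pics
python3 - <<'E'
from bench import ctrl,kin,cams
import cv2,numpy as np
ims=[cams.camera(n) for n in("scene","top","wrist")]
for n,i in zip("stw",ims): cv2.imwrite(f"pics/{n}0.png",i)
for n in("scene","top","wrist"):
    m=cams.camera_model(n);print(n,m["fovy"],m["cx"],m["cy"]);print(np.round(m["world_to_cam"],3).tolist())
s=ctrl.read_state();print(s["clock"],s["tcp_rot"],ctrl.finger_overhang)
cv2.imwrite("pics/t0b.png",cv2.resize(ims[1],(800,600),interpolation=cv2.INTER_CUBIC))
cv2.imwrite("pics/s0b.png",cv2.resize(ims[0],(800,600),interpolation=cv2.INTER_CUBIC))
E
```

```text
scene 54.483864884453894 246.46962588432504 191.35770350316355
[[0.632, 0.775, -0.014, -0.347], [0.565, -0.473, -0.676, -0.225], [-0.531, 0.419, -0.737, 1.547], [0.0, 0.0, 0.0, 1.0]]
top 49.53447304996868 251.8029826711141 185.85471686781892
[[0.027, -1.0, -0.013, 0.016], [-0.995, -0.025, -0.101, 0.541], [0.1, 0.016, -0.995, 1.814], [0.0, 0.0, 0.0, 1.0]]
wrist 65.70646984690485 255.95423871489587 191.75929202807808
[[0.276, 0.961, -0.002, -0.524], [0.921, -0.264, 0.286, -0.038], [0.275, -0.081, -0.958, 0.38], [0.0, 0.0, 0.0, 1.0]]
0.15 [-3.14083663e+00 -8.54444419e-05  2.86178540e+00] 0.008
```

View pics/t0b.png

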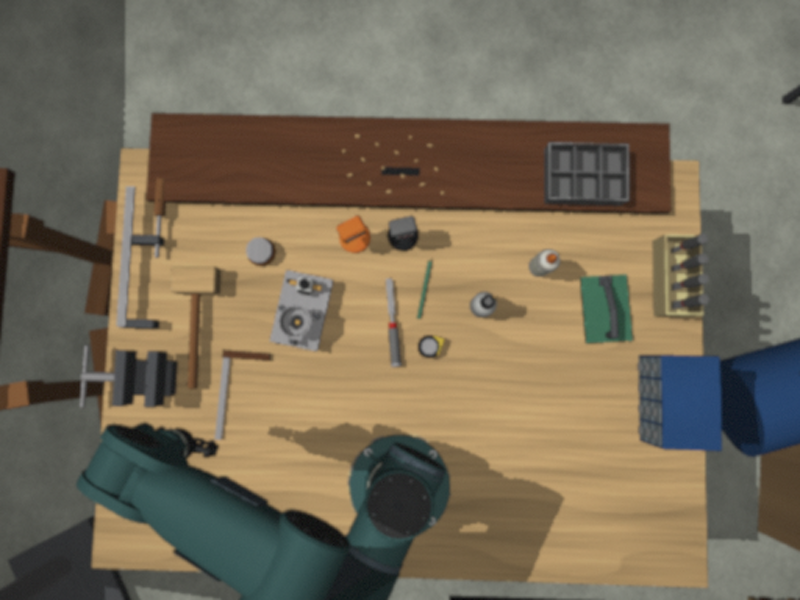

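View pics/s0b.png

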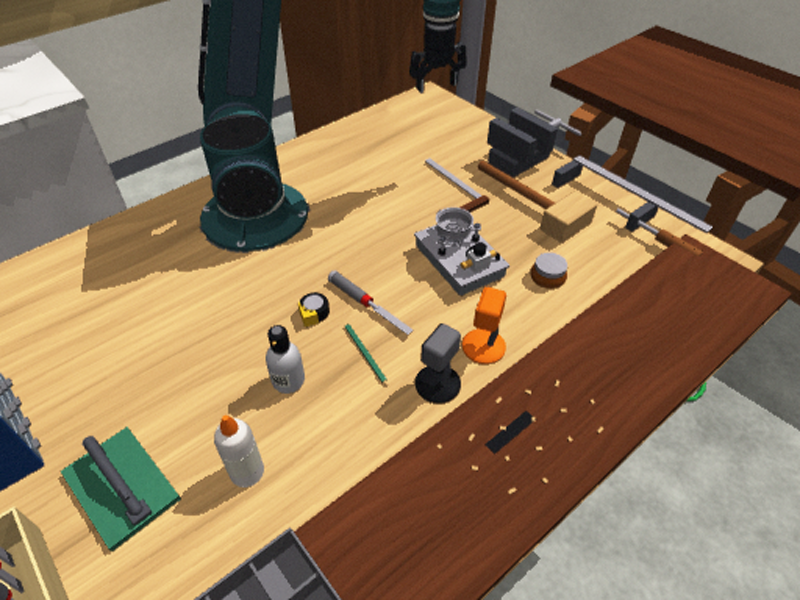

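Top view (800x600): flask at (483,304), black-footed scanner with grey head at (403,232), an orange look-alike at (353,233), and the station with its ring at (297,322). In the scene view the flask's label is at (280,380) and the scanner at (440,355). The white glue bottle at (240,450) is the other bottle. The bare aluminium body, black head and bar code identify the flask. I'll confirm both in one enlarged crop and get rough positions.

```bash
cat > h.py <<'E'
import numpy as np,cv2
from bench import ctrl,kin,cams
def ray(m,u,v,name):
    f=192/np.tan(np.radians(m["fovy"]/2));d=np.array([u-m["cx"],v-m["cy"]])
    if name=="wrist":
        r=np.hypot(*d);t=r/f;c=np.array([*(d/max(r,1e-9)*np.sin(t)),np.cos(t)])
    else: c=np.array([*(d/f),1.])
    W=np.array(m["world_to_cam"]);R=W[:3,:3]
    return -R.T@W[:3,3],R.T@c
def atz(m,u,v,z,name):
    o,d=ray(m,u,v,name);return o+d*(z-o[2])/d[2]
def proj(m,P,name):
    P=np.atleast_2d(P);W=np.array(m["world_to_cam"]);c=P@W[:3,:3].T+W[:3,3]
    f=192/np.tan(np.radians(m["fovy"]/2))
    if name=="wrist":
        r=np.hypot(c[:,0],c[:,1]);t=np.arctan2(r,c[:,2]);k=f*t/np.maximum(r,1e-9)
    else: k=f/c[:,2]
    return np.c_[c[:,0]*k+m["cx"],c[:,1]*k+m["cy"]]
E
python3 - <<'E'
from h import *
t=cams.camera_model("top");s=cams.camera_model("scene")
k=512/800
for n,u,v,z in [("flask top",487,300,.16),("scanner foot",403,237,.005),("scan head top",403,226,.148),("orange foot",353,240,0),("ring",297,322,.11),("reg",304,284,.1),("glue",548,257,.185),("tape",431,346,.03),("chisel",393,325,.02),("jar",260,250,.045),("pencil",425,290,.008)]:
    print(n,np.round(atz(t,u*k,v*k,z,"top"),3))
for n,u,v,z in [("flask button",279,329,.16),("label",281,380,.05),("scanner foot",438,384,.005),("ring",454,216,.11)]:
    print(n,np.round(atz(s,u*k,v*k,z,"scene"),3))
print(np.round(ray(s,0,0,"scene")[0],3),np.round(ray(t,0,0,"top")[0],3))
i=cv2.imread("pics/s0.png")
a=cv2.resize(i[190:265,155:230],(400,400),interpolation=cv2.INTER_CUBIC);b=cv2.resize(i[185:260,255:330],(400,400),interpolation=cv2.INTER_CUBIC)
cv2.imwrite("pics/c1.png",np.hstack([a,b]))
E
```

```text
flask top [ 0.508 -0.218  0.16 ]
scanner foot [0.699 0.007 0.005]
scan head top [0.702 0.007 0.148]
orange foot [0.687 0.152 0.   ]
ring [0.44  0.287 0.11 ]
reg [0.545 0.273 0.1  ]
glue [ 0.622 -0.371  0.185]
tape [ 0.387 -0.079  0.03 ]
chisel [0.443 0.029 0.02 ]
jar [0.644 0.411 0.045]
pencil [ 0.546 -0.06   0.008]
flask button [ 0.508 -0.214  0.16 ]
label [ 0.532 -0.244  0.05 ]
scanner foot [0.711 0.006 0.005]
ring [0.439 0.3   0.11 ]
[ 1.168 -0.486  0.983] [3.560e-01 1.000e-03 1.859e+00]
```

View pics/c1.png

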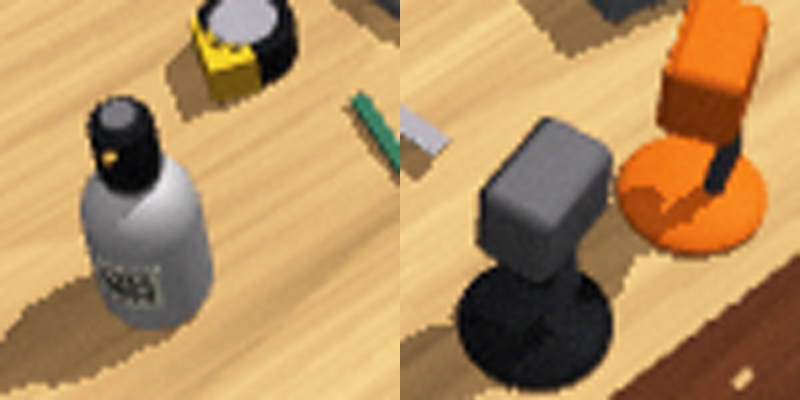

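The crop shows the flask (aluminium, bar code at crop (128,285), nozzle at (108,158)) and the grey scanner with its black foot. The orange one beside it is the decoy. The scanner's dark window edge is on the left side of its head at (510,180), so it faces the robot. Next I'll take wrist views over the ring and the flask.

```bash
cat > v.py <<'E'
from h import *
import json
def view(name,tgt,z):
    a=np.arctan2(tgt[1],tgt[0]);p=np.array(tgt)+.073*np.array([np.cos(a),np.sin(a)])
    ctrl.goto([*p,z],[np.pi,0,a+np.pi]);ctrl.sleep(.3)
    m=cams.camera_model("wrist");i=cams.camera("wrist");cv2.imwrite(f"pics/{name}.png",i)
    m["world_to_cam"]=np.array(m["world_to_cam"]).tolist();json.dump(m,open(f"pics/{name}.json","w"))
    print(name,ctrl.read_state()["clock"]);return i
a=view("ring",[.44,.292],.26);b=view("flask",[.53,-.2],.33)
cv2.imwrite("pics/wb.png",cv2.resize(a,(800,600),interpolation=cv2.INTER_CUBIC))
cv2.imwrite("pics/wc.png",cv2.resize(b,(800,600),interpolation=cv2.INTER_CUBIC))
E
python3 v.py
```

```text
ring 1.9667
flask 4.3667
```

View pics/wb.png

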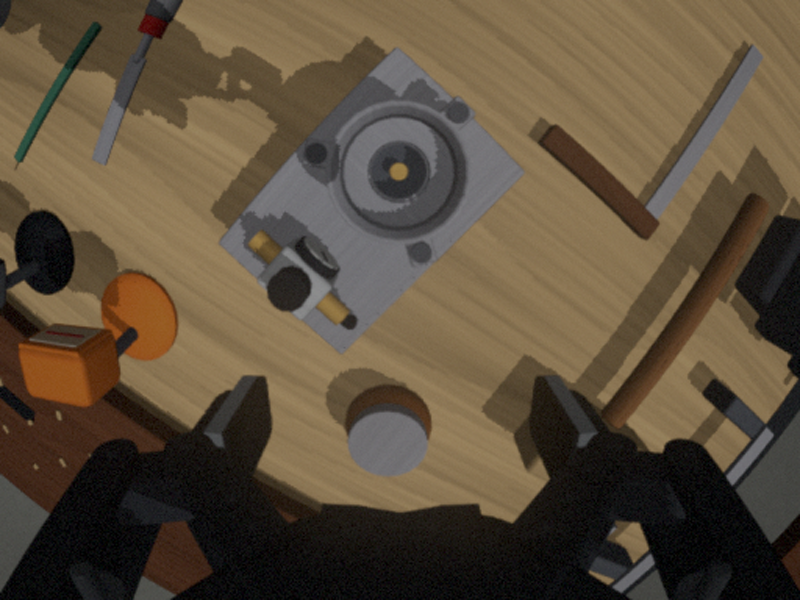

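View pics/wc.png

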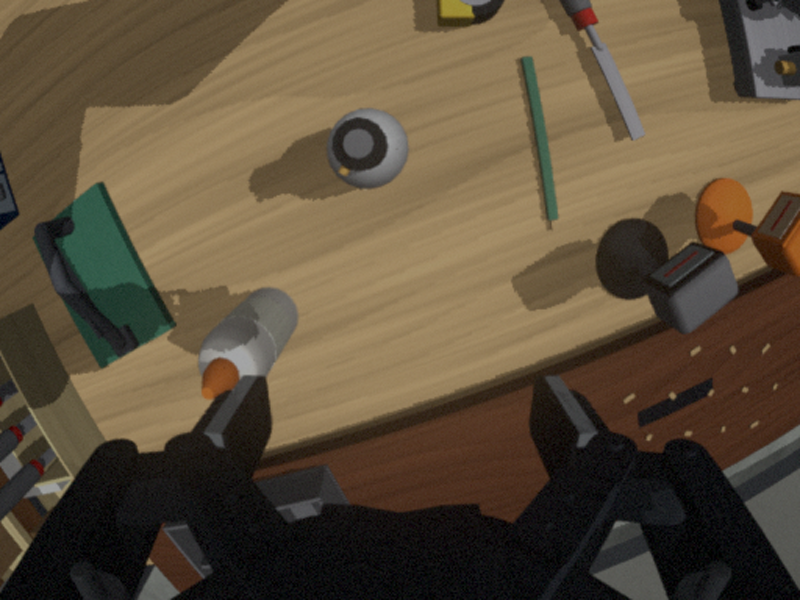

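Ring view: bore centred at about (401,170), rods at (316,153), (457,110) and (420,252), regulator at (292,285). Flask view: flask head at (359,145), body outline centre (368,148), nozzle at (344,171), scanner foot at (631,258), and its red window line runs from (665,276) to (704,250), facing the robot. I'll turn these into metric positions and check them with overlays.

```bash
cat > m.py <<'E'
from h import *
import json
L=lambda n:json.load(open(f"pics/{n}.json"))
k=.64;w="wrist"
def P(m,u,v,z): return atz(m,(u+.5)*k-.5,(v+.5)*k-.5,z,w)
mr,mf=L("ring"),L("flask")
rods=np.array([P(mr,*q,.095) for q in[(316,153),(457,110),(420,252)]]);c=rods.mean(0)
print("rods",np.round(rods,4).tolist(),"cen",c.round(4),"r",np.linalg.norm(rods-c,axis=1).round(4))
print("floor cen",P(mr,399,171,.084).round(4),"rim cen",P(mr,401,170,.112).round(4))
pl=np.array([P(mr,*q,.048) for q in[(398,48),(522,173),(341,352),(219,241)]]);print("plate",pl.round(4).tolist(),np.linalg.norm(pl-np.roll(pl,-1,0),axis=1).round(3),pl.mean(0))
F=P(mf,359,145,.158);N=P(mf,344,171,.150)
print("flask head",F,"button",P(mf,358,142,.164),"nozzle",N,"d",np.hypot(*(N-F)[:2]),"yaw",np.degrees(np.arctan2(*(N-F)[1::-1])))
print("foot",P(mf,631,258,.004)); e=[P(mf,*q,.148) for q in[(649,278),(708,242),(738,283)]];print("head top edge",np.round(e,3).tolist())
e=[P(mf,*q,.12) for q in[(666,275),(704,250)]];d=e[1]-e[0];print("red",np.round(e,3).tolist(),"scan yaw",np.degrees(np.arctan2(-d[0],d[1])))
def over(n,m,circs,cen,s=22):
    i=cv2.imread(f"pics/{n}.png");u,v=proj(m,[cen],w)[0].astype(int);h=55;u0,v0=max(u-h,0),max(v-h,0)
    g=cv2.resize(i[v0:v0+2*h,u0:u0+2*h],(396,396),interpolation=cv2.INTER_CUBIC);z=3.6
    a=np.linspace(0,2*np.pi,90)
    for (x,y,zz,r),col in circs:
        q=proj(m,np.c_[x+r*np.cos(a),y+r*np.sin(a),0*a+zz],w)
        for p in ((q-[u0,v0]+.5)*z).astype(int): cv2.circle(g,tuple(int(t) for t in p),1,col,-1)
    return g
if __name__=="__main__":
    x,y=c[:2]
    A=over("ring",mr,[((x,y,.112,.041),(0,0,255)),((x,y,.104,.0365),(0,255,0))]+[((*r[:2],.095,.006),(255,0,0)) for r in rods],[x,y,.1])
    x,y=F[:2]
    B=over("flask",mf,[((x,y,.158,.018),(0,0,255)),((x,y,.075,.034),(0,255,0)),((*N[:2],.15,.002),(255,0,0))],[x,y,.1])
    cv2.imwrite("pics/ov.png",np.hstack([A,B]))
E
python3 m.py
```

```text
rods [[0.463, 0.2418, 0.095], [0.3902, 0.3017, 0.095], [0.4805, 0.334, 0.095]] cen [0.4445 0.2925 0.095 ] r [0.0539 0.0552 0.0549]
floor cen [0.4441 0.2932 0.084 ] rim cen [0.4426 0.2938 0.112 ]
plate [[0.3669, 0.2409, 0.048], [0.3926, 0.3703, 0.048], [0.5903, 0.3334, 0.048], [0.5657, 0.2021, 0.048]] [0.132 0.201 0.134 0.203] [0.47889008 0.2866645  0.048     ]
flask head [ 0.50870243 -0.22078332  0.158     ] button [ 0.50707296 -0.22027744  0.164     ] nozzle [ 0.52086532 -0.23710843  0.15      ] d 0.0203579168284482 yaw -53.312338034102794
foot [0.70411396 0.00561011 0.004     ]
head top edge [[0.671, -0.047, 0.148], [0.661, 0.016, 0.148], [0.708, 0.043, 0.148]]
red [[0.687, -0.016, 0.12], [0.678, 0.029, 0.12]] scan yaw 10.359950671341371
```

View pics/ov.png

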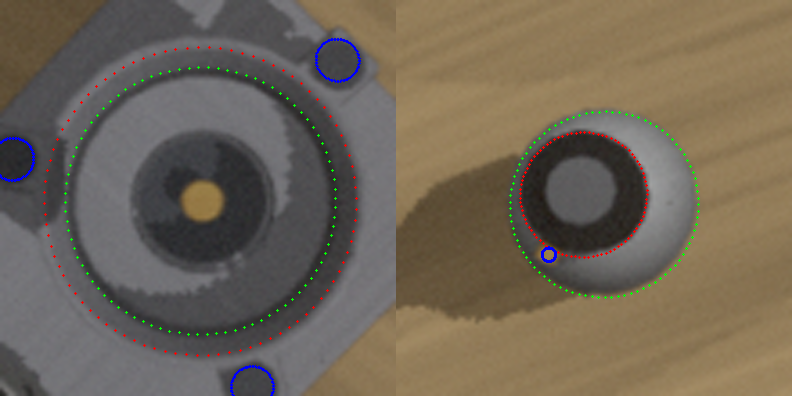

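The overlays match the ring, rods, flask head and body. Ring axis is (0.4443, 0.2928), flask (0.508, -0.2205) with yaw about -52°, and scanner yaw about 10° with its window at (0.679, 0.001). Now I'll grasp, lift and scan.

```bash
cat > g.py <<'E'
from h import *
import json
pi=np.pi;yf=np.radians(-52);ys=np.radians(10)
f=np.array([.508,-.2205]);st=lambda:ctrl.read_state()
ctrl.goto([*f,.215],[pi,0,yf+pi]);print(st()["clock"],st()["q"])
ctrl.move_linear([*f,.126],rate=.12)
ctrl.gripper_to(.02,80);s=st();print(s["clock"],s["finger_gap"],s["finger_force"],s["eef_pos"])
ctrl.move_linear([*f,.197],rate=.12)
w=np.array([.679,.001])-.124*np.array([np.cos(ys),np.sin(ys)])
ctrl.goto([*w,.197],[pi,0,ys+pi]);ctrl.sleep(1.1);s=st();print(s["clock"],s["eef_pos"],s["finger_gap"],s["finger_force"],s["ft_force"])
m=cams.camera_model("wrist");i=cams.camera("wrist");cv2.imwrite("pics/scan.png",i)
m["world_to_cam"]=np.array(m["world_to_cam"]).tolist();json.dump(m,open("pics/scan.json","w"))
i2=cams.camera("scene");cv2.imwrite("pics/scan_s.png",i2)
from m import over
b=over("scan",m,[((*w,.071+.158,.018),(0,0,255)),((*w,.071+.075,.034),(0,255,0)),((*(w+.023*np.array([np.cos(ys),np.sin(ys)])),.221,.002),(255,0,0))],[*w,.15])
cv2.imwrite("pics/sc.png",np.hstack([b,cv2.resize(i2[130:250,200:320],(396,396),interpolation=cv2.INTER_CUBIC)]))
E
python3 g.py
```

```text
5.0667 [-5.56527988e-01  3.20693865e-01 -2.79623368e-02  1.22059152e+00
  8.86287563e-05  3.48948763e-01]
6.4833 0.034705477955478466 79.37092423439026 [ 0.50816193 -0.22068582  0.12653029]
9.1583 [ 0.55688852 -0.02050897  0.19697779] 0.034379283104188474 79.70088601112366 [ 0.33664097  0.4113363  -1.89521363]
rods [[0.463, 0.2418, 0.095], [0.3902, 0.3017, 0.095], [0.4805, 0.334, 0.095]] cen [0.4445 0.2925 0.095 ] r [0.0539 0.0552 0.0549]
floor cen [0.4441 0.2932 0.084 ] rim cen [0.4426 0.2938 0.112 ]
plate [[0.3669, 0.2409, 0.048], [0.3926, 0.3703, 0.048], [0.5903, 0.3334, 0.048], [0.5657, 0.2021, 0.048]] [0.132 0.201 0.134 0.203] [0.47889008 0.2866645  0.048     ]
flask head [ 0.50870243 -0.22078332  0.158     ] button [ 0.50707296 -0.22027744  0.164     ] nozzle [ 0.52086532 -0.23710843  0.15      ] d 0.0203579168284482 yaw -53.312338034102794
foot [0.70411396 0.00561011 0.004     ]
head top edge [[0.671, -0.047, 0.148], [0.661, 0.016, 0.148], [0.708, 0.043, 0.148]]
red [[0.687, -0.016, 0.12], [0.678, 0.029, 0.12]] scan yaw 10.359950671341371
```

View pics/sc.png

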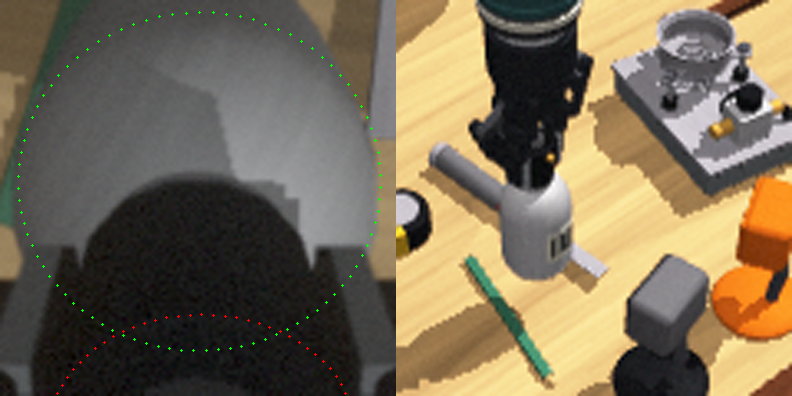

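The flask is held upright and centred in the jaws, with the bar code (crop (560,243)) facing the scanner for more than a second. Now I'll move to the station and insert it with a force guard.

```bash
cat > s.py <<'E'
from h import *
pi=np.pi;c=[.4443,.2928];a=.583;st=lambda:ctrl.read_state()
p=st()["eef_pos"];ctrl.move_linear([p[0],p[1],.275],rate=.15)
ctrl.goto([*c,.275],[pi,0,a+pi])
ctrl.move_linear([*c,.243],rate=.08);ctrl.sleep(.2);b=st();print(b["clock"],b["eef_pos"],b["ft_force"])
r=ctrl.move_linear([*c,.2095],rate=.03,f_stop=6);s=st();print(r,s["clock"],s["eef_pos"],s["ft_force"],s["moment"]-b["moment"],s["finger_gap"])
i2=cams.camera("scene");cv2.imwrite("pics/ins.png",cv2.resize(i2[60:210,230:380],(600,600),interpolation=cv2.INTER_CUBIC))
E
python3 s.py
```

```text
11.9333 [0.44453364 0.29283251 0.24345284] [-0.08481431 -0.84502918 -2.64621513]
True 12.9833 [0.44421307 0.29273733 0.20996302] [-0.36377666 -0.15627148  6.68479834] [-0.09036717  0.06426691  0.0581162 ] 0.03461938592376398
```

View pics/ins.png

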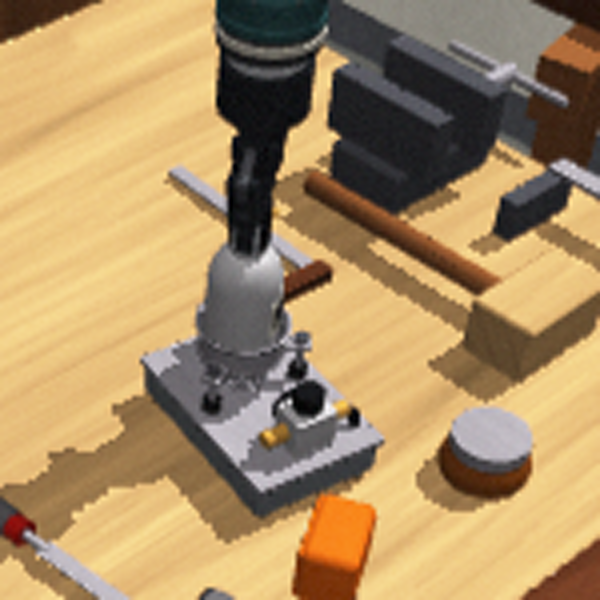

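It is in the ring at the expected height (TCP 0.210) with small side forces. Now I'll press to the stop.

Run:
```python
from h import *
c=[.4443,.2928]
ctrl.sleep(.2);s=ctrl.read_state();print(s["eef_pos"],s["ft_force"])
r=ctrl.move_linear([*c,.189],rate=.02,f_stop=15);print(r)
for _ in range(2):
    ctrl.sleep(.4);s=ctrl.read_state();print(s["clock"],s["eef_pos"],s["ft_force"],s["finger_gap"],s["finger_force"],s["moment"])
i2=cams.camera("scene");cv2.imwrite("pics/pr.png",cv2.resize(i2[60:210,230:380],(600,600),interpolation=cv2.INTER_CUBIC))
```

```text
[0.44422849 0.29274505 0.20998424] [0.23386243 0.13927089 5.20525414]
True
14.4833 [0.44459182 0.29294029 0.1929603 ] [-3.18504052 -1.76870443 13.34198572] 0.034557339735468304 81.79863452911377 [-0.3540464   0.81775188  0.05066181]
14.8833 [0.44457421 0.2929063  0.19294346] [-3.45872705 -1.88148146 13.32349827] 0.034704362491946264 81.79738640785217 [-0.36439451  0.77898968  0.00396187]
```

View pics/pr.png

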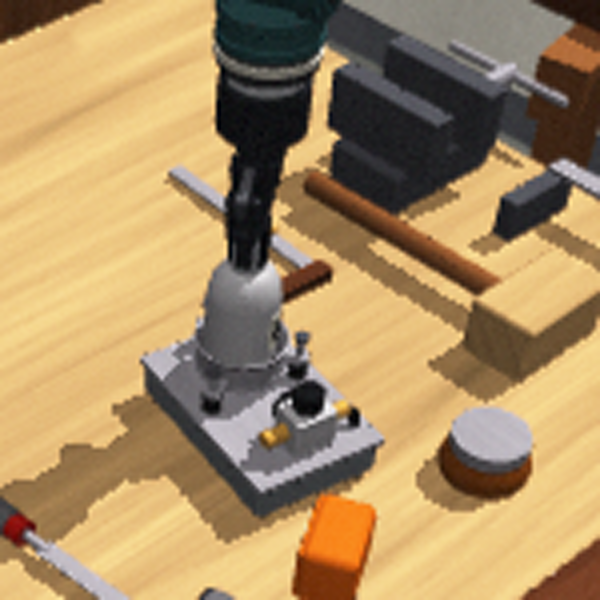

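The cradle went down about 17 mm, with 16 N on the spring including the flask's weight. I'll add a small nudge so it sits firmly on the stop, then check and hand in.

Run:
```python
from h import *
p=ctrl.read_state()["eef_pos"]
r=ctrl.move_linear([.4443,.2928,p[2]-.002],rate=.01,f_stop=7);ctrl.sleep(.6)
s=ctrl.read_state();print(r,s["clock"],s["eef_pos"],s["ft_force"],s["finger_gap"],s["finger_force"],np.abs(s["qd"]).max())
dz=p[2]-s["eef_pos"][2]
if s["ft_force"][2]>12.5 and s["finger_force"]>40 and s["eef_pos"][2]<.1935: print(ctrl.job_done())
```

```text
False 15.7833 [0.44473403 0.29297197 0.1924921 ] [-3.34145486 -2.62858672 18.09114046] 0.034701134574206996 82.16943740844727 0.0017842775755389038
the job is handed in; nothing more can be done
None
```

I handed the job in at 15.8 s, after the bar code was held in front of the scanner for over a second. The flask is in the ring, pressed to the stop with about 18 N and still gripped; no verdict came back.

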